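Zero the curing timer, set it four clicks and start it

TASK

Set the curing timer and start it: turn its square knob anticlockwise until it bears firmly on the springy zero stop, without forcing it, then turn it clockwise exactly four clicks and let it rest in that click. Then press the round start button beside the knob gently all the way down and let go. Leave the other things where they stand.

Things in the scene. Friction and masses are not known exactly. Their poses are not given: they have to be found in the camera images.
- timer: Curing timer, a fixed grey case with an aluminium top, 100 x 140 x 60 mm (its own x, y, z); it cannot be moved. Origin: centre of the underside, on the table; z up, x away from the robot at zero yaw, y to the left. On its level top (60 mm up) stand the knob, axis at x = +12, y = +33 mm, and the start button, axis at x = +12, y = -42 mm.
- cap: Knob cap: black, four-sided with rounded corners, 32 mm across flats, 67.5 to 89.5 mm above the table; origin on the knob's vertical axis 65.5 mm up, x and y square to its flats. It was pushed on at an unknown angle to the shaft and has 0.30 rad of free play (starting anywhere in it): it drives the shaft only once the play is taken up, and again after each reversal. A grip of 20 to 60 N turns it.
- knob_grip (a point): Point on the knob's axis in the middle of the cap's height, 79.5 mm above the table: the place to grip. Room for fingers all round; the skirt below it is 50 mm across with its top 64.5 mm above the table.
- shaft (a joint): Angle of the click shaft under the cap, rad, growing clockwise seen from above. It clicks to rest every 0.419 rad (24 degrees); 0 is the zero rest, four clicks is 1.676. A click takes about 0.15 N m; when the cap is let go the shaft settles in the nearest rest. It starts at rest two to five clicks up; the far stop is at ten clicks.
- zero_tick (a point): Dark tick on the case top, 33 mm from the knob's axis on its -x side, 60 mm up: marks zero. There the shaft meets a springy stop and goes negative under load: zero is registered below -0.04 rad (about 0.22 N m on the knob, held 0.1 s), the stop is damaged beyond -0.20 rad (about 0.5 N m).
- index_mark (a point): White index mark on the thin grey skirt that is fixed to the shaft, 21.5 mm from the axis, 64.5 mm above the table; it turns with the shaft, points at the dark zero tick at zero and lies 24 degrees clockwise of it for each click.
- start_button: Round grey push button, 22 mm in diameter, in a black collar, 75 mm from the knob's axis. Origin on its axis, 17 mm below its flat top; the top is 81 mm above the table when up and 76 mm when fully down (travel 5 mm; collar top at 72 mm). It takes 1.5 N to start and 5 N fully down, and springs back up; more than 22 N damages it.
- mica_jar_1: Round lidded jar, 52 mm across, 36 mm high, loose bystander. Origin: centre of its underside.
- lid_gold: Shallow round lid, 37 mm across, 10 mm high, loose bystander. Origin: centre of its underside.
- pigment_a: Small blue bottle, 22 mm across, 63 mm high, loose bystander. Origin: centre of its underside.

How it is judged:
By the outcome, as a careful person would: the job done as asked, in the order asked, and still so for the second after the job is handed in, with the robot touching nothing.
It also fails if it takes over 72 s, if anything falls off the work surface, if the arm or the gripper's body presses on something with over 40 N, if the wrist force passes 120 N, or if a joint passes its speed limit or range.

ROBOT

A 6-joint arm with a two-finger parallel gripper is mounted at the origin on the work surface; the furniture and walls round the work are solid. World frame = base frame: x ahead of the robot, y to its left, z up, the work surface at z = 0. Lengths are in m, angles in rad, forces in N, time in s.
With the tool pointing down it reaches from about 0.325 to 0.775 m from the base axis. Payload 9.3 kg.
Tool frame: the origin (TCP) lies midway between the tips of the shut fingers; the grasp point (between the pads) lies 19 mm behind it; z points along the fingers, y is the direction in which the jaws open and shut (so a half turn about z gives the same grasp; the last joint's range is limited). The gripper opens to 85 mm and grips with 20 to 120 N. Pads are 22 mm wide; open, the fingers measure 114 mm over their backs; the gripper's body (76 mm by 85 mm) begins 54 mm behind the grasp point. The pads swing forward as they close: fully open they stand 13 mm farther back than shut.
Start: joints at [-1.496, 0.259, 0.021, 1.334, 0, 1.418], TCP at [0.124, -0.536, 0.231] pointing down, gripper open.
Joint ranges: [-3.04, 3.04], [-0.91, 1.82], [-1.04, 1.36], [-1.92, 1.95], [-1.52, 1.45], [-3.14, 3.14]. Speed limits (rad/s): [2.22, 2.22, 2.79, 3.14, 3.14, 3.14].

INTERFACE

Orientations are given as [roll, pitch, yaw] about the fixed x, y, z axes, in that order (R = Rz(yaw) Ry(pitch) Rx(roll)).
In Python, from plant import state, grab_frame, hand_in gives the robot as it stands.
- The arm moves only by the tool send_rows, never from a script. Its argument "targets" is a list of rows, each an object with "slide": the shift along the tool's x, y, z in mm, a list of three; "twist": the turn, a rotation vector about the tool's x, y, z in degrees, a list of three; "gripper": the opening, from 0 (shut) to 1 (fully open). A call has 1 to 8 rows; each row shifts and turns the commanded pose from where the row before left it, along the tool's axes as they then stand; what a row does not reach is not made up. A row lasts 1/8 s, in which the tool goes at most 62.5 mm and 10.7 degrees, less where a joint would pass 70% of its speed; a pose out of reach is approached as far as the arm can. A call with a gripper value outside its range is refused whole. The fingers move at their own pace and stop on an object; "squeeze" is the grip in N (left out, the last holds). Time passes only in rows, so rows that do not move let the fingers close. It gives the time, the measured TCP pose, the force and the opening at its end, in the units of the state.
- state(): the state, without advancing time (a new reading comes with each control period).
- grab_frame(name): name is "scene" or "top"; returns a dict with "img" (480x640x3 uint8, blue, green, red), "mtx" (3x3 intrinsics, pixels), "k1" (the pictures are not rectified: a ray, as slopes to the right and down, at radius r is drawn at 1 + k1 r^2 times it, then the intrinsics apply), "pose" (4x4, takes a point from camera to world coordinates). Camera axes: x right, y down, z forward; pixel columns grow to the right and rows downward; lengths in m; the calibration is good to about 2 mm. A picture is of the moment at which its call begins. There is no depth.
- hand_in(): hands the job in, once; it reports no verdict.
The state is a dict: "time": time; "qpos": joint angles; "joint_vel": joint speeds; "effort": joint torques, N m; "tool_pos": TCP position; "orientation": TCP orientation; "force": force on the tool from outside, world axes, zero at the start; "ft_torque": the same for the moment, N m; "opening": opening from 0.0 (shut) to 1.0 (fully open).
Only numpy, scipy, OpenCV 4.12 (cv2) and the standard library are available. Lean on these libraries where they do the work, as an engineer would, in place of code of your own. Each camera call takes 0.05 s, during which the arm holds its last target. There are 200 camera calls.

## Working session

There is one attempt and no reset: what is moved stays moved. The work goes in short steps, Python scripts to look and compute and a tool call to move; the robot and the scene stay as the last step left them, time stands still between calls to the robot, and variables do not carry over. Pictures are saved under pics/ and viewed, about 8 in all and at most 12, crops included, and the job is handed in when it is done.

Besides the shell and the picture viewer there is one more tool, called after ">>>" by a JSON object that holds its "fn" and its "kwargs". send_rows: Moves the arm, as the interface text tells. Its arguments: {"type":"object","properties":{"targets":{"type":"array","items":{"type":"object","properties":{"slide":{"type":"array","items":{"type":"number"}},"twist":{"type":"array","items":{"type":"number"}},"gripper":{"type":"number"}}}},"squeeze":{"type":"number"}},"required":["targets"]}

```bash
mkdir -p pics; ls; python3 - <<'E'
from plant import state, grab_frame
import cv2
s=state();print(s)
for n in("scene","top"):
    f=grab_frame(n);cv2.imwrite(f"pics/{n}0.png",f["img"]);print(n,f["mtx"],f["k1"],f["pose"])
E
```

```text
pics
{'time': 0.0, 'qpos': array([-1.49562910e+00,  2.59191750e-01,  2.07718627e-02,  1.33370485e+00,
       -4.54695429e-06,  1.41821163e+00]), 'joint_vel': array([ 0.00133547,  0.00023095, -0.00010027, -0.00037982,  0.00094509,
       -0.00041903]), 'effort': array([-1.72825861e-03, -5.55638373e+01,  3.44529819e+01,  1.36719039e-02,
       -2.85550050e-04, -1.17108252e-05]), 'tool_pos': array([ 0.12416463, -0.53551613,  0.23067039]), 'orientation': array([-3.14027898e+00, -1.97415713e-04,  2.27751792e-01]), 'force': array([-0.60249355, -0.24015344,  0.16473695]), 'ft_torque': array([-0.01057801,  0.01245737,  0.01447254]), 'opening': 0.9950540667499129}
scene [[489.56391182   0.         317.12325191]
 [  0.         489.56391182 231.08280635]
 [  0.           0.           1.        ]] -0.1274175492090746 [[ 0.76188547 -0.34578785  0.54768722 -0.02821384]
 [-0.64759899 -0.42244821  0.63415539 -0.47933049]
 [ 0.01208626 -0.83783547 -0.54578901  0.53572928]
 [ 0.          0.          0.          1.        ]]
top [[582.46831519   0.         322.0939687 ]
 [  0.         582.46831519 243.46782263]
 [  0.           0.           1.        ]] -0.17698615733971973 [[-0.00658032 -0.98974972  0.14266112  0.28196352]
 [-0.99997338  0.00696258  0.00218052  0.05433038]
 [-0.00315146 -0.14264297 -0.98976919  1.1132019 ]
 [ 0.          0.          0.          1.        ]]
```

View pics/top0.png

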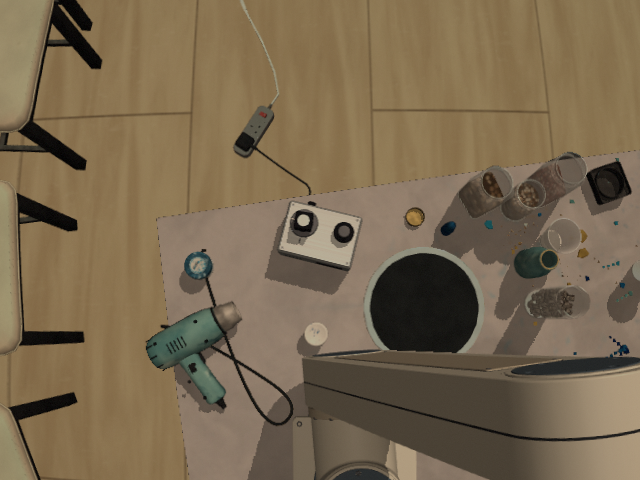

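View pics/scene0.png

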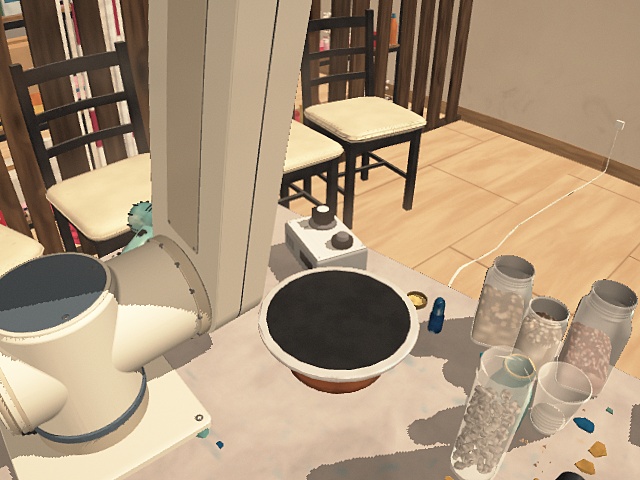

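```bash
python3 - <<'E'
import cv2,numpy as np
a=cv2.imread("pics/top0.png")[190:280,265:370];b=cv2.imread("pics/scene0.png")[195:275,278:373]
a=cv2.resize(a,None,fx=5.6,fy=5.6,interpolation=cv2.INTER_CUBIC)[:,:588];b=cv2.resize(b,None,fx=2.1,fy=2.1,interpolation=cv2.INTER_CUBIC)
c=np.zeros((600,800,3),np.uint8);c[:a.shape[0],:a.shape[1]]=a;c[:b.shape[0],590:590+b.shape[1]]=b[:,:210]
cv2.imwrite("pics/z0.png",c)
E
```

```text
(no output)
```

View pics/z0.png

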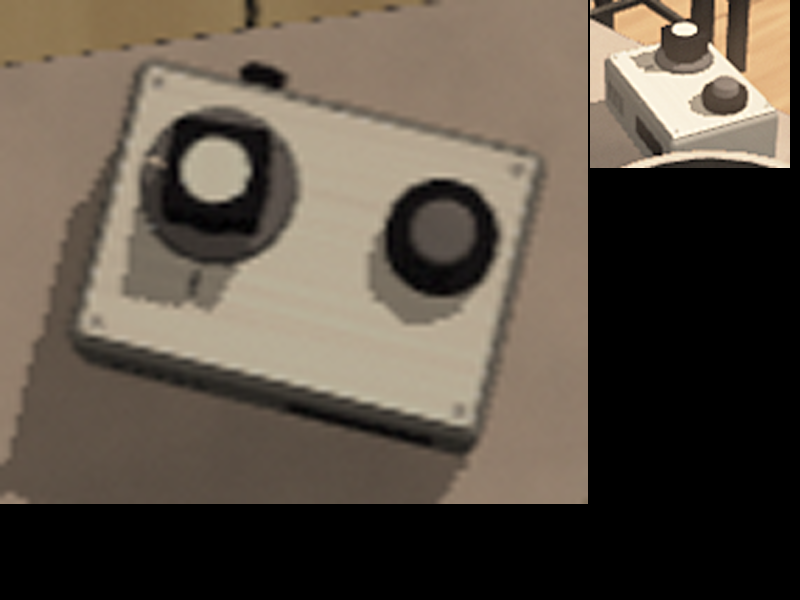

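```bash
cat > h.py <<'E'
import numpy as np,cv2
from plant import state, grab_frame
def ray(f,uv):
    d=np.array([f["k1"],0,0,0,0.])
    p=cv2.undistortPoints(np.array(uv,float).reshape(-1,1,2),f["mtx"],d).reshape(-1,2)
    return np.c_[p,np.ones(len(p))]@f["pose"][:3,:3].T
def onz(f,uv,z):
    r=ray(f,uv);o=f["pose"][:3,3];z=np.broadcast_to(z,len(r))
    return o+r*((z-o[2])/r[:,2])[:,None]
def proj(f,P):
    T=np.linalg.inv(f["pose"]);d=np.array([f["k1"],0,0,0,0.])
    return cv2.projectPoints(np.array(P,float),cv2.Rodrigues(T[:3,:3])[0],T[:3,3],f["mtx"],d)[0].reshape(-1,2)
E
python3 - <<'E'
from h import *
f=grab_frame("top")
Z=lambda l:[(265+(x+.5)/5.6-.5,190+(y+.5)/5.6-.5) for x,y in l]
c=onz(f,Z([(143,63),(541,158),(472,440),(80,338)]),.06);print("case",c, np.linalg.norm(c-np.roll(c,-1,0),axis=1))
print("ctr",c.mean(0)); 
names=["skirt","captop","button","collar","tick","index"]
p=onz(f,Z([(220,186),(215,170),(443,229),(441,238),(195,283),(155,162)]),[.0645,.0895,.081,.072,.06,.0645])
for n,q in zip(names,p):print(n,q)
k=onz(f,Z([(180,118),(270,125),(258,235),(165,222)]),.0895);print("cap",k,k.mean(0))
e=np.diff(np.r_[k,k[:1]],axis=0);print(np.degrees(np.arctan2(e[:,1],e[:,0])),np.linalg.norm(e,axis=1))
g=(grab_frame("scene"))
# scene crop: zoom 2.1 offset
S=lambda l:[(278+(x-590)/2.1,195+y/2.1) for x,y in l]
q=onz(g,S([(684,30),(726,84)]),[.0895,.081]);print("scene cap,button",q)
u=c[1]-c[0];v=c[2]-c[3];y=-(u+v);print("yaw",np.degrees(np.arctan2(-y[0],y[1])))
w=(c[0]-c[3])+(c[1]-c[2]);print("yaw2",np.degrees(np.arctan2(w[1],w[0])))
E
```

```text
case [[ 0.51383511  0.11524996  0.06      ]
 [ 0.48097711 -0.01562054  0.06      ]
 [ 0.38810188  0.0082953   0.06      ]
 [ 0.42236964  0.1356537   0.06      ]] [0.13493233 0.09590504 0.13188799 0.09371363]
ctr [0.45132094 0.0608946  0.06      ]
skirt [0.47154454 0.08971699 0.0645    ]
captop [0.47222511 0.09046093 0.0895    ]
button [0.45403817 0.01763926 0.081     ]
collar [0.45259175 0.01800237 0.072     ]
tick [0.44023682 0.09809917 0.06      ]
index [0.47968573 0.11098051 0.0645    ]
cap [[0.48923492 0.10164472 0.0895    ]
 [0.48672692 0.07284664 0.0895    ]
 [0.45110055 0.07681028 0.0895    ]
 [0.45551357 0.10641657 0.0895    ]] [0.47064399 0.08942955 0.0895    ]
[-94.97729498 173.65160745  81.52210636  -8.05435704] [0.02890708 0.03584617 0.02993338 0.03405731]
scene cap,button [[0.47378198 0.08731161 0.0895    ]
 [0.45368397 0.01246583 0.081     ]]
yaw -14.571357061847511
yaw2 -13.518600018055047
```

>>> {"fn": "send_rows", "kwargs": {"targets": [{"slide": [0,0,-10],"twist": [0,0,-10],"gripper": 1},{"slide": [0,0,-10],"twist": [0,0,-10],"gripper": 1},{"slide": [0,0,-10],"twist": [0,0,-10],"gripper": 1},{"slide": [0,0,-10],"twist": [0,0,-10],"gripper": 1},{"slide": [0,0,-10],"twist": [0,0,-10],"gripper": 1},{"slide": [0,0,-10],"twist": [0,0,-10],"gripper": 1},{"slide": [0,0,-10],"twist": [0,0,-10],"gripper": 1},{"slide": [0,0,0],"twist": [0,0,0],"gripper": 1}], "squeeze": 40}}

```text
time: 1.2
tool_pos: [0.1242, -0.536, 0.3017]
orientation: [3.141, 0.001, 1.448]
force: [0.3, -0.2, 0.4]
opening: 1.002
```

>>> {"fn": "send_rows", "kwargs": {"targets": [{"slide": [41,16.8,0],"twist": [0,0,0],"gripper": 1},{"slide": [41,16.8,0],"twist": [0,0,0],"gripper": 1},{"slide": [41,16.8,0],"twist": [0,0,0],"gripper": 1},{"slide": [41,16.8,0],"twist": [0,0,0],"gripper": 1},{"slide": [41,16.8,0],"twist": [0,0,0],"gripper": 1},{"slide": [41,16.8,0],"twist": [0,0,0],"gripper": 1},{"slide": [41,16.8,0],"twist": [0,0,0],"gripper": 1},{"slide": [41,16.8,0],"twist": [0,0,0],"gripper": 1}]}}

```text
time: 2.2
tool_pos: [0.2976, -0.225, 0.3008]
orientation: [-3.141, -0.0, 1.444]
force: [0.4, -1.2, -0.0]
opening: 1.001
```

>>> {"fn": "send_rows", "kwargs": {"targets": [{"slide": [41,16.8,0],"twist": [0,0,0],"gripper": 1},{"slide": [41,16.8,0],"twist": [0,0,0],"gripper": 1},{"slide": [41,16.8,0],"twist": [0,0,0],"gripper": 1},{"slide": [41,16.8,0],"twist": [0,0,0],"gripper": 1},{"slide": [41,16.8,0],"twist": [0,0,0],"gripper": 1},{"slide": [41,16.8,0],"twist": [0,0,0],"gripper": 1},{"slide": [41,16.8,0],"twist": [0,0,0],"gripper": 1},{"slide": [0,0,0],"twist": [0,0,0],"gripper": 1}]}}

```text
time: 3.2
tool_pos: [0.4494, 0.0463, 0.3003]
orientation: [-3.14, -0.0, 1.449]
force: [-0.5, 0.7, -0.1]
opening: 1.002
```

>>> {"fn": "send_rows", "kwargs": {"targets": [{"slide": [23,8.5,0],"gripper": 1},{"slide": [23,8.6,30],"gripper": 1},{"slide": [0,0,40],"gripper": 1},{"slide": [0,0,40],"gripper": 1},{"slide": [0,0,30],"gripper": 1},{"slide": [0,0,20],"gripper": 1},{"slide": [0,0,0],"gripper": 1}]}}

```text
schema error: expected keys slide, twist, gripper
```

```bash
python3 - <<'E'
from h import *
s=state();print(s["tool_pos"],s["orientation"],s["qpos"])
g=grab_frame("scene");f=grab_frame("top")
cv2.imwrite("pics/s1r.png",g["img"]);cv2.imwrite("pics/t1r.png",f["img"])
a=cv2.resize(g["img"][130:280,240:400],None,fx=2.5*2,fy=4*1.25,interpolation=cv2.INTER_CUBIC)[:, :800][:600]
cv2.imwrite("pics/s1.png",a[:600])
E
```

```text
[0.44937038 0.04632693 0.30025363] [-3.14018247e+00 -2.97634483e-04  1.44885477e+00] [-8.36333641e-02  7.75918368e-02 -3.03645366e-02  1.46423771e+00
  3.51424346e-04  1.60910407e+00]
```

View pics/s1.png

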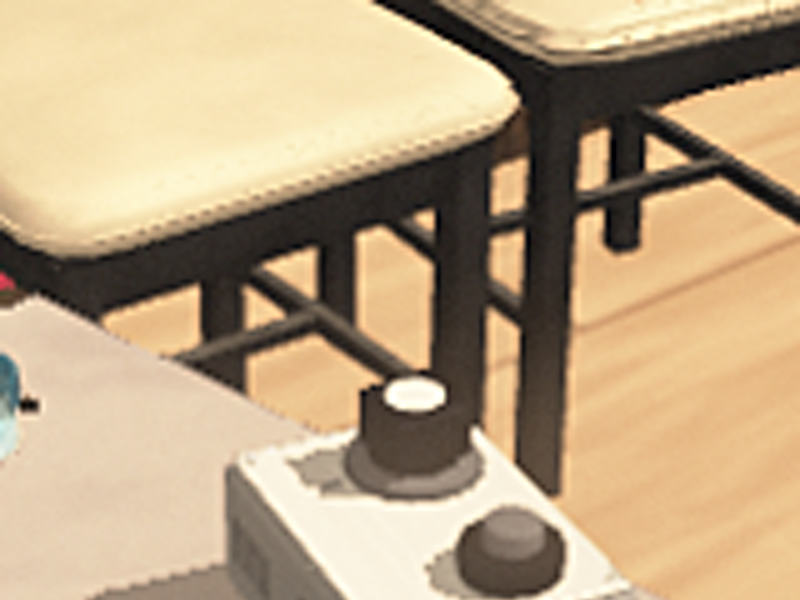

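```bash
python3 - <<'E'
from h import *
g=grab_frame("scene")
for uv,z in(((322.6,208.7),.0895),((342.6,236.2),.081)): print(onz(g,[uv],z))
E
```

```text
[[0.47491318 0.08906078 0.0895    ]]
[[0.45099027 0.00996375 0.081     ]]
```

>>> {"fn": "send_rows", "kwargs": {"targets": [{"slide": [23,8.5,0],"twist": [0,0,0],"gripper": 1},{"slide": [23,8.6,30],"twist": [0,0,0],"gripper": 1},{"slide": [0,0,40],"twist": [0,0,0],"gripper": 1},{"slide": [0,0,40],"twist": [0,0,0],"gripper": 1},{"slide": [0,0,20],"twist": [0,0,0],"gripper": 1},{"slide": [0,0,20],"twist": [0,0,0],"gripper": 1},{"slide": [0,0,0],"twist": [0,0,0],"gripper": 1}]}}

```text
time: 4.22
tool_pos: [0.4702, 0.0867, 0.1504]
orientation: [-3.139, 0.0, 1.447]
force: [0.5, -0.0, 1.0]
opening: 0.999
```

>>> {"fn": "send_rows", "kwargs": {"targets": [{"slide": [3,2,20],"twist": [0,0,0],"gripper": 1},{"slide": [0,0,25],"twist": [0,0,0],"gripper": 1},{"slide": [0,0,20],"twist": [0,0,0],"gripper": 1},{"slide": [0,0,10],"twist": [0,0,0],"gripper": 1},{"slide": [0,0,8],"twist": [0,0,0],"gripper": 1},{"slide": [0,0,0],"twist": [0,0,0],"gripper": 1}]}}

```text
time: 4.97
tool_pos: [0.4737, 0.0904, 0.0684]
orientation: [3.142, -0.0, 1.449]
force: [-0.7, 0.0, 0.2]
opening: 0.998
```

```bash
python3 - <<'E'
from h import *
s=state();print(s["tool_pos"],s["orientation"],s["force"],s["ft_torque"])
g=grab_frame("scene");f=grab_frame("top")
a=cv2.resize(g["img"][130:280,260:380],None,fx=4,fy=4,interpolation=cv2.INTER_CUBIC)
b=cv2.resize(f["img"][190:280,285:365],None,fx=4,fy=4,interpolation=cv2.INTER_CUBIC)
c=np.zeros((600,800,3),np.uint8);c[:,:480]=a;c[:360,480:800]=b
cv2.imwrite("pics/s2.png",c)
E
```

```text
[0.47371536 0.09037872 0.06844226] [ 3.14153769e+00 -3.10973512e-05  1.44911444e+00] [-0.68068156  0.04606661  0.23215662] [ 0.01361138 -0.01135386 -0.02328005]
```

View pics/s2.png

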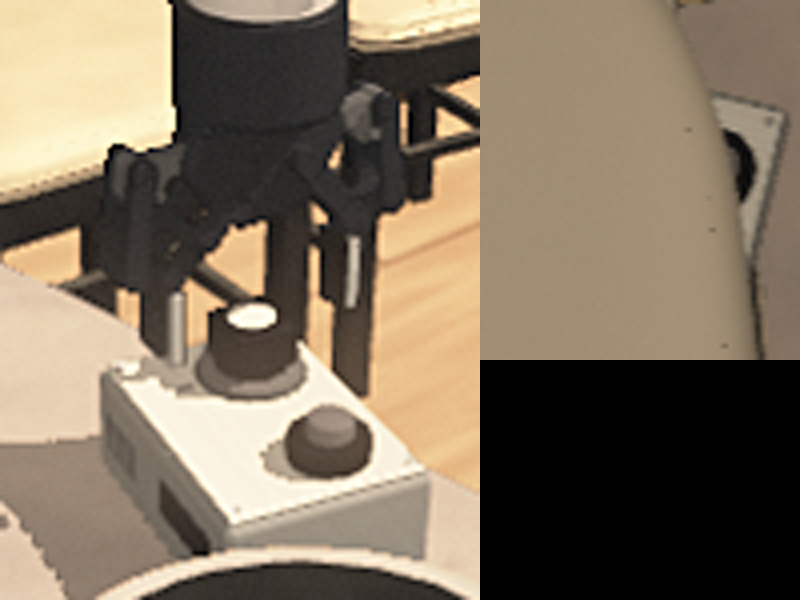

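>>> {"fn": "send_rows", "kwargs": {"targets": [{"slide": [0,0,2],"twist": [0,0,0],"gripper": 0},{"slide": [0,0,0],"twist": [0,0,0],"gripper": 0},{"slide": [0,0,0],"twist": [0,0,0],"gripper": 0},{"slide": [0,0,0],"twist": [0,0,0],"gripper": 0},{"slide": [0,0,0],"twist": [0,0,0],"gripper": 0},{"slide": [0,0,0],"twist": [0,0,0],"gripper": 0}], "squeeze": 40}}

```text
time: 5.82
tool_pos: [0.4726, 0.0905, 0.0666]
orientation: [-3.14, 0.0, 1.45]
force: [-5.5, -0.1, 9.3]
opening: 0.368
```

```bash
python3 - <<'E'
from h import *
s=state();print({k:np.round(s[k],4) for k in s})
E
```

```text
{'time': np.float64(5.825), 'qpos': array([ 1.4700e-02,  2.5570e-01, -4.3170e-01,  8.8480e-01, -3.0000e-04,
        1.7067e+00]), 'joint_vel': array([ 0.0023,  0.0006, -0.0005,  0.0016, -0.0001,  0.001 ]), 'effort': array([-7.90000e-02, -4.57168e+01,  2.95444e+01, -2.33570e+00,
        2.07200e-01, -7.00000e-04]), 'tool_pos': array([0.4726, 0.0905, 0.0666]), 'orientation': array([-3.1402e+00,  5.0000e-04,  1.4496e+00]), 'force': array([-5.4785, -0.085 ,  9.3071]), 'ft_torque': array([-0.1934,  1.2501, -0.0155]), 'opening': np.float64(0.3685)}
```

>>> {"fn": "send_rows", "kwargs": {"targets": [{"slide": [0,-1,-1],"twist": [0,0,0],"gripper": 0},{"slide": [0,0,0],"twist": [0,0,-5],"gripper": 0},{"slide": [0,0,0],"twist": [0,0,-5],"gripper": 0},{"slide": [0,0,0],"twist": [0,0,-5],"gripper": 0},{"slide": [0,0,0],"twist": [0,0,-5],"gripper": 0},{"slide": [0,0,0],"twist": [0,0,-5],"gripper": 0},{"slide": [0,0,0],"twist": [0,0,-5],"gripper": 0},{"slide": [0,0,0],"twist": [0,0,0],"gripper": 0}]}}

```text
time: 6.82
tool_pos: [0.4724, 0.0905, 0.0669]
orientation: [-3.141, -0.0, 1.972]
force: [-0.5, -1.6, -5.9]
opening: 0.368
```

```bash
cat > st.py <<'E'
from h import *
s=state();print(s["time"],"yaw",round(float(np.degrees(s["orientation"][2])),2),np.round(s["tool_pos"],4),"F",np.round(s["force"],2),"T",np.round(s["ft_torque"],3),"op",round(float(s["opening"]),3))
E
python3 st.py
```

```text
6.825 yaw 113.01 [0.4724 0.0905 0.0669] F [-0.52 -1.59 -5.86] T [-0.308 -0.023  0.04 ] op 0.368
```

>>> {"fn": "send_rows", "kwargs": {"targets": [{"slide": [0,0,0.3],"twist": [0,0,-8],"gripper": 0},{"slide": [0,0,0],"twist": [0,0,-8],"gripper": 0},{"slide": [0,0,0],"twist": [0,0,-8],"gripper": 0},{"slide": [0,0,0],"twist": [0,0,-8],"gripper": 0},{"slide": [0,0,0],"twist": [0,0,-8],"gripper": 0},{"slide": [0,0,0],"twist": [0,0,-5],"gripper": 0},{"slide": [0,0,0],"twist": [0,0,-5],"gripper": 0},{"slide": [0,0,0],"twist": [0,0,0],"gripper": 0}]}}

```text
time: 7.82
tool_pos: [0.4722, 0.0904, 0.0668]
orientation: [-3.141, -0.001, 2.843]
force: [-3.4, -3.2, -2.4]
opening: 0.367
```

```bash
python3 st.py; python3 - <<'E'
from h import *
g=grab_frame("scene");f=grab_frame("top")
a=cv2.resize(g["img"][180:280,280:380],None,fx=6,fy=6,interpolation=cv2.INTER_CUBIC)
cv2.imwrite("pics/s3.png",a)
E
```

```text
7.825 yaw 162.91 [0.4722 0.0904 0.0668] F [-3.43 -3.17 -2.38] T [-0.543  0.569  0.054] op 0.367
```

View pics/s3.png

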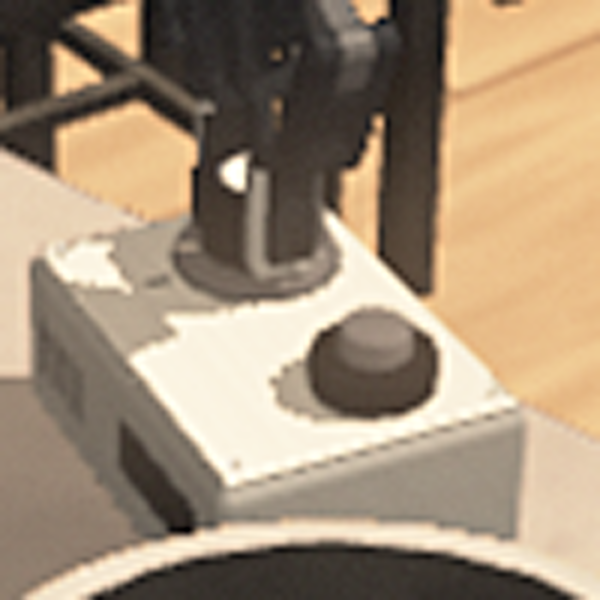

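>>> {"fn": "send_rows", "kwargs": {"targets": [{"slide": [0,0,0],"twist": [0,0,-4],"gripper": 0},{"slide": [0,0,0],"twist": [0,0,-4],"gripper": 0},{"slide": [0,0,0],"twist": [0,0,-4],"gripper": 0},{"slide": [0,0,0],"twist": [0,0,0],"gripper": 0}]}}

```text
time: 8.43
tool_pos: [0.4722, 0.0904, 0.0668]
orientation: [-3.141, -0.001, 3.053]
force: [-2.6, -4.5, -2.5]
opening: 0.363
```

```bash
python3 st.py
```

```text
8.425 yaw 174.93 [0.4722 0.0904 0.0668] F [-2.62 -4.47 -2.5 ] T [-0.825  0.736  0.026] op 0.363
```

>>> {"fn": "send_rows", "kwargs": {"targets": [{"slide": [0.5,-0.8,0],"twist": [0,0,-2],"gripper": 0},{"slide": [0,0,0],"twist": [0,0,-2],"gripper": 0},{"slide": [0,0,0],"twist": [0,0,0],"gripper": 0}]}}

```text
time: 8.8
tool_pos: [0.4721, 0.0902, 0.0669]
orientation: [3.141, -0.0, 3.125]
force: [-0.5, 1.8, -5.4]
opening: 0.366
```

```bash
python3 st.py
```

```text
8.8 yaw 179.07 [0.4721 0.0902 0.0669] F [-0.5   1.82 -5.43] T [ 0.439  0.164 -0.003] op 0.366
```

>>> {"fn": "send_rows", "kwargs": {"targets": [{"slide": [0,0,0],"twist": [0,0,-2],"gripper": 0},{"slide": [0,0,0],"twist": [0,0,-1],"gripper": 0},{"slide": [0,0,0],"twist": [0,0,0],"gripper": 0}]}}

```text
time: 9.18
tool_pos: [0.472, 0.0902, 0.0669]
orientation: [3.141, -0.0, -3.105]
force: [-0.7, 4.8, -7.0]
opening: 0.363
```

```bash
python3 st.py
```

```text
9.175 yaw -177.93 [0.472  0.0902 0.0669] F [-0.69  4.82 -6.96] T [0.93  0.043 0.016] op 0.363
```

>>> {"fn": "send_rows", "kwargs": {"targets": [{"slide": [0,0.5,0.5],"twist": [0,0,-2],"gripper": 0},{"slide": [0,0,0],"twist": [0,0,-2],"gripper": 0},{"slide": [0,0,0],"twist": [0,0,0],"gripper": 0}]}}

```text
time: 9.55
tool_pos: [0.4721, 0.0902, 0.0668]
orientation: [-3.141, 0.0, -3.035]
force: [-2.2, -0.1, 1.6]
opening: 0.363
```

```bash
python3 st.py
```

```text
9.55 yaw -173.92 [0.4721 0.0902 0.0668] F [-2.24 -0.11  1.58] T [0.153 0.571 0.043] op 0.363
```

>>> {"fn": "send_rows", "kwargs": {"targets": [{"slide": [0,0,0],"twist": [0,0,-2],"gripper": 0},{"slide": [0,0,0],"twist": [0,0,-1],"gripper": 0},{"slide": [0,0,0],"twist": [0,0,0],"gripper": 0}]}}

```text
time: 9.93
tool_pos: [0.4721, 0.0902, 0.0667]
orientation: [-3.141, 0.0, -2.984]
force: [-3.0, -0.5, 5.0]
opening: 0.362
```

```bash
python3 st.py
```

```text
9.925 yaw -170.95 [0.4721 0.0902 0.0667] F [-2.97 -0.48  5.03] T [-0.23   0.807 -0.216] op 0.362
```

>>> {"fn": "send_rows", "kwargs": {"targets": [{"slide": [0,0,-0.3],"twist": [0,0,-2],"gripper": 0},{"slide": [0,0,0],"twist": [0,0,0],"gripper": 0}]}}

```text
time: 10.18
tool_pos: [0.4721, 0.0903, 0.0667]
orientation: [-3.141, -0.0, -2.948]
force: [-1.9, -2.1, 2.3]
opening: 0.366
```

```bash
python3 st.py
```

```text
10.175 yaw -168.91 [0.4721 0.0903 0.0667] F [-1.89 -2.09  2.31] T [-0.375  0.6   -0.21 ] op 0.366
```

>>> {"fn": "send_rows", "kwargs": {"targets": [{"slide": [0,0,0],"twist": [0,0,-2],"gripper": 0},{"slide": [0,0,0],"twist": [0,0,0],"gripper": 0}]}}

```text
time: 10.42
tool_pos: [0.4721, 0.0903, 0.0667]
orientation: [-3.141, -0.0, -2.913]
force: [-1.3, -2.4, 2.3]
opening: 0.367
```

```bash
python3 st.py;python3 st.py
```

```text
10.425 yaw -166.91 [0.4721 0.0903 0.0667] F [-1.28 -2.35  2.29] T [-0.551  0.508 -0.252] op 0.367
10.425 yaw -166.91 [0.4721 0.0903 0.0667] F [-1.28 -2.35  2.29] T [-0.551  0.508 -0.252] op 0.367
```

>>> {"fn": "send_rows", "kwargs": {"targets": [{"slide": [0,0,0],"twist": [0,0,-2],"gripper": 0},{"slide": [0,0,0],"twist": [0,0,0],"gripper": 0}]}}

```text
time: 10.68
tool_pos: [0.4721, 0.0903, 0.0668]
orientation: [-3.141, 0.0, -2.878]
force: [-2.3, -2.6, 2.0]
opening: 0.368
```

```bash
python3 st.py; python3 - <<'E'
from h import *
g=grab_frame("scene")
a=cv2.resize(g["img"][190:250,285:365],None,fx=10,fy=10,interpolation=cv2.INTER_CUBIC)
cv2.imwrite("pics/s4.png",a)
# predicted index pixel for shaft=0,-6deg and 24deg, knob axis
k=np.array([.4721,.0902])
P=[]
for c in(-6,0,24):
    t=np.radians(166-c);P.append([*(k+.0215*np.array([np.cos(t),np.sin(t)])),.0645])
t=np.radians(166);P.append([*(k+.033*np.array([np.cos(t),np.sin(t)])),.06])
print((proj(g,P)-[285,190])*10)
E
```

```text
10.675 yaw -164.91 [0.4721 0.0903 0.0668] F [-2.34 -2.56  1.96] T [-0.8    0.401 -0.356] op 0.368
[[257.44911905 340.44909883]
 [251.45879871 334.59139371]
 [239.8500116  309.13244179]
 [193.85041941 370.23325748]]
```

View pics/s4.png

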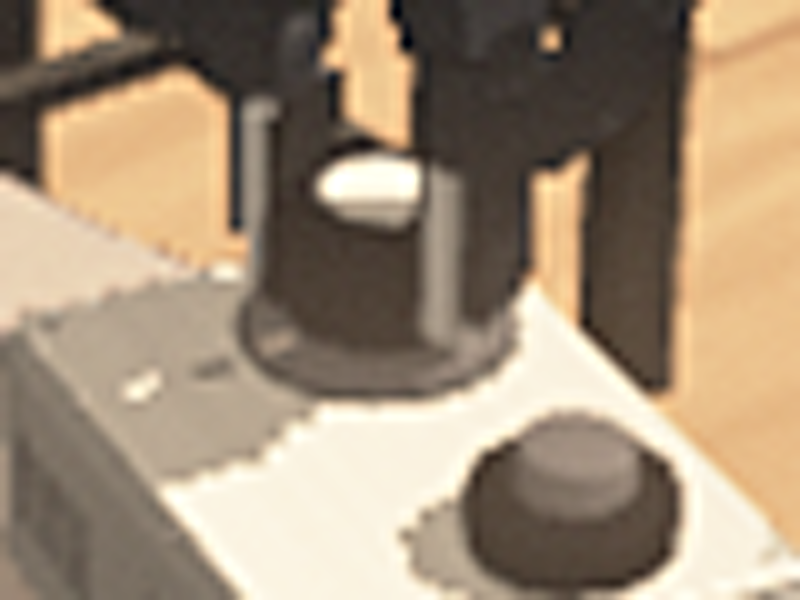

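>>> {"fn": "send_rows", "kwargs": {"targets": [{"slide": [0,0,0],"twist": [0,0,4],"gripper": 0},{"slide": [0,0,0],"twist": [0,0,6],"gripper": 0},{"slide": [0,0,0],"twist": [0,0,6],"gripper": 0},{"slide": [0,0,0],"twist": [0,0,6],"gripper": 0},{"slide": [0,0,0],"twist": [0,0,6],"gripper": 0},{"slide": [0,0,0],"twist": [0,0,6],"gripper": 0},{"slide": [0,0,0],"twist": [0,0,6],"gripper": 0},{"slide": [0,0,0],"twist": [0,0,0],"gripper": 0}]}}

```text
time: 11.72
tool_pos: [0.4722, 0.0904, 0.0668]
orientation: [3.141, 0.0, 2.707]
force: [-1.5, -3.0, 0.9]
opening: 0.367
```

```bash
python3 st.py
```

```text
11.725 yaw 155.1 [0.4722 0.0904 0.0668] F [-1.52 -2.95  0.94] T [-0.436  0.237 -0.039] op 0.367
```

>>> {"fn": "send_rows", "kwargs": {"targets": [{"slide": [0,0,0],"twist": [0,0,6],"gripper": 0},{"slide": [0,0,0],"twist": [0,0,6],"gripper": 0},{"slide": [0,0,0],"twist": [0,0,6],"gripper": 0},{"slide": [0,0,0],"twist": [0,0,6],"gripper": 0},{"slide": [0,0,0],"twist": [0,0,6],"gripper": 0},{"slide": [0,0,0],"twist": [0,0,6],"gripper": 0},{"slide": [0,0,0],"twist": [0,0,6],"gripper": 0},{"slide": [0,0,0],"twist": [0,0,0],"gripper": 0}]}}

```text
time: 12.72
tool_pos: [0.4724, 0.0905, 0.0668]
orientation: [3.141, -0.0, 1.976]
force: [0.4, -2.2, 0.6]
opening: 0.362
```

```bash
python3 st.py
```

```text
12.725 yaw 113.22 [0.4724 0.0905 0.0668] F [ 0.4  -2.25  0.61] T [-0.292 -0.006 -0.002] op 0.362
```

>>> {"fn": "send_rows", "kwargs": {"targets": [{"slide": [0,0,0],"twist": [0,0,5],"gripper": 0},{"slide": [0,0,0],"twist": [0,0,5],"gripper": 0},{"slide": [0,0,0],"twist": [0,0,5],"gripper": 0},{"slide": [0,0,0],"twist": [0,0,5],"gripper": 0},{"slide": [0,0,0],"twist": [0,0,0],"gripper": 0}]}}

```text
time: 13.35
tool_pos: [0.4724, 0.0905, 0.0668]
orientation: [3.141, -0.0, 1.628]
force: [1.8, -1.9, -1.3]
opening: 0.365
```

```bash
python3 st.py
```

```text
13.35 yaw 93.28 [0.4724 0.0905 0.0668] F [ 1.77 -1.85 -1.29] T [-0.288 -0.293  0.06 ] op 0.365
```

>>> {"fn": "send_rows", "kwargs": {"targets": [{"slide": [0,0,0],"twist": [0,0,3],"gripper": 0},{"slide": [0,0,0],"twist": [0,0,0],"gripper": 0}]}}

```text
time: 13.6
tool_pos: [0.4724, 0.0905, 0.0668]
orientation: [3.141, -0.0, 1.576]
force: [2.4, -1.8, -1.7]
opening: 0.366
```

```bash
python3 st.py
```

```text
13.6 yaw 90.27 [0.4724 0.0905 0.0668] F [ 2.43 -1.81 -1.71] T [-0.198 -0.432  0.044] op 0.366
```

>>> {"fn": "send_rows", "kwargs": {"targets": [{"slide": [0,0,0],"twist": [0,0,4],"gripper": 0},{"slide": [0,0,0],"twist": [0,0,0],"gripper": 0}]}}

```text
time: 13.85
tool_pos: [0.4724, 0.0905, 0.0668]
orientation: [3.141, -0.0, 1.505]
force: [2.6, -1.1, -2.3]
opening: 0.365
```

```bash
python3 st.py
```

```text
13.85 yaw 86.24 [0.4724 0.0905 0.0668] F [ 2.57 -1.1  -2.33] T [-0.16  -0.563 -0.069] op 0.365
```

>>> {"fn": "send_rows", "kwargs": {"targets": [{"slide": [0,0,0],"twist": [0,0,3],"gripper": 0},{"slide": [0,0,0],"twist": [0,0,3],"gripper": 0},{"slide": [0,0,0],"twist": [0,0,0],"gripper": 0}]}}

```text
time: 14.22
tool_pos: [0.4725, 0.0905, 0.0668]
orientation: [3.141, -0.0, 1.4]
force: [2.7, -0.7, -3.6]
opening: 0.366
```

```bash
python3 st.py
```

```text
14.225 yaw 80.23 [0.4725 0.0905 0.0668] F [ 2.73 -0.66 -3.59] T [-0.192 -0.829  0.017] op 0.366
```

>>> {"fn": "send_rows", "kwargs": {"targets": [{"slide": [0,0,0],"twist": [0,0,3],"gripper": 0},{"slide": [0,0,0],"twist": [0,0,0],"gripper": 0},{"slide": [0,0,0],"twist": [0,0,0],"gripper": 0.8},{"slide": [0,0,0],"twist": [0,0,0],"gripper": 0.8},{"slide": [0,0,0],"twist": [0,0,0],"gripper": 0.8},{"slide": [0,0,0],"twist": [0,0,0],"gripper": 0.8},{"slide": [0,0,-20],"twist": [0,0,0],"gripper": 0.8},{"slide": [0,0,-20],"twist": [0,0,0],"gripper": 0.8}]}}

```text
time: 15.22
tool_pos: [0.4718, 0.0904, 0.1071]
orientation: [-3.141, 0.0, 1.345]
force: [0.4, -0.6, 0.6]
opening: 0.799
```

>>> {"fn": "send_rows", "kwargs": {"targets": [{"slide": [0,0,-40],"twist": [0,0,0],"gripper": 0.8},{"slide": [0,0,-20],"twist": [0,0,0],"gripper": 0.8},{"slide": [-40,-20,0],"twist": [0,0,0],"gripper": 0.8},{"slide": [-40,-20,0],"twist": [0,0,0],"gripper": 0},{"slide": [-40,-20,0],"twist": [0,0,0],"gripper": 0},{"slide": [-40,-20,0],"twist": [0,0,0],"gripper": 0},{"slide": [0,0,0],"twist": [0,0,0],"gripper": 0}]}}

```text
time: 16.1
tool_pos: [0.3568, -0.049, 0.167]
orientation: [3.141, 0.0, 1.341]
force: [-0.1, 0.5, -1.3]
opening: -0.003
```

```bash
python3 st.py; python3 - <<'E'
from h import *
g=grab_frame("scene");f=grab_frame("top")
a=cv2.resize(g["img"][190:260,285:365],None,fx=5,fy=5,interpolation=cv2.INTER_CUBIC)
b=cv2.resize(f["img"][190:280,275:365],None,fx=4.4,fy=4.4,interpolation=cv2.INTER_CUBIC)
c=np.zeros((400,800,3),np.uint8);c[:350,:400]=a;c[:396,400:796]=b
cv2.imwrite("pics/s5.png",c);cv2.imwrite("pics/t5r.png",f["img"])
E
```

```text
16.1 yaw 76.84 [ 0.3568 -0.049   0.167 ] F [-0.08  0.54 -1.28] T [ 0.089 -0.073 -0.027] op -0.003
```

View pics/s5.png

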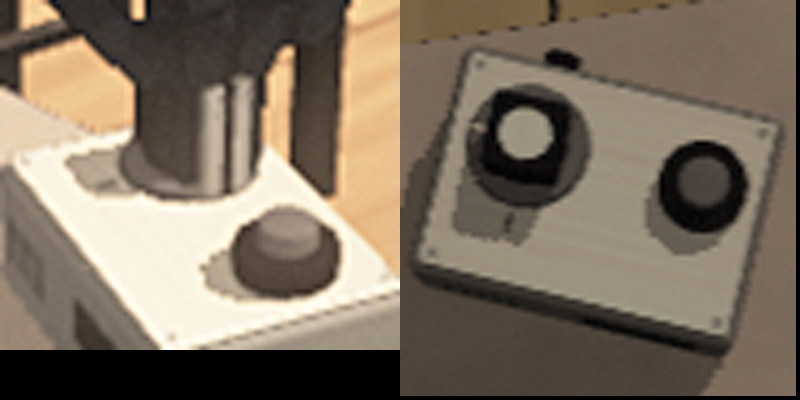

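>>> {"fn": "send_rows", "kwargs": {"targets": [{"slide": [29,26.5,0],"twist": [0,0,0],"gripper": 0},{"slide": [29,26.6,0],"twist": [0,0,0],"gripper": 0},{"slide": [29,26.6,0],"twist": [0,0,0],"gripper": 0},{"slide": [0,0,30],"twist": [0,0,0],"gripper": 0},{"slide": [0,0,30],"twist": [0,0,0],"gripper": 0},{"slide": [0,0,10],"twist": [0,0,0],"gripper": 0},{"slide": [0,0,0],"twist": [0,0,0],"gripper": 0}]}}

```text
time: 17.08
tool_pos: [0.4555, 0.0199, 0.0966]
orientation: [-3.141, -0.0, 1.346]
force: [0.3, -0.3, -0.1]
opening: 0.003
```

```bash
python3 st.py
```

```text
17.075 yaw 77.11 [0.4555 0.0199 0.0966] F [ 0.34 -0.26 -0.12] T [ 0.012 -0.027 -0.016] op 0.003
```

>>> {"fn": "send_rows", "kwargs": {"targets": [{"slide": [-2.5,-0.7,6],"twist": [0,0,0],"gripper": 0},{"slide": [0,0,6],"twist": [0,0,0],"gripper": 0},{"slide": [0,0,2],"twist": [0,0,0],"gripper": 0},{"slide": [0,0,2],"twist": [0,0,0],"gripper": 0},{"slide": [0,0,1.5],"twist": [0,0,0],"gripper": 0},{"slide": [0,0,1],"twist": [0,0,0],"gripper": 0},{"slide": [0,0,0],"twist": [0,0,0],"gripper": 0}]}}

```text
time: 17.95
tool_pos: [0.4543, 0.017, 0.0784]
orientation: [3.141, 0.0, 1.345]
force: [-0.5, -0.7, 3.3]
opening: 0.005
```

```bash
python3 st.py
```

```text
17.95 yaw 77.05 [0.4543 0.017  0.0784] F [-0.49 -0.7   3.28] T [-0.147  0.124 -0.027] op 0.005
```

Contact is as expected (3.3 N about halfway down). I'll continue down in small steps.

>>> {"fn": "send_rows", "kwargs": {"targets": [{"slide": [0,0,1],"twist": [0,0,0],"gripper": 0},{"slide": [0,0,1],"twist": [0,0,0],"gripper": 0},{"slide": [0,0,0.5],"twist": [0,0,0],"gripper": 0},{"slide": [0,0,0],"twist": [0,0,0],"gripper": 0}]}}

```text
time: 18.45
tool_pos: [0.4543, 0.017, 0.076]
orientation: [3.141, 0.0, 1.345]
force: [-0.5, -0.4, 7.4]
opening: 0.002
```

```bash
python3 st.py
```

```text
18.45 yaw 77.05 [0.4543 0.017  0.076 ] F [-0.55 -0.37  7.44] T [-0.281  0.401  0.024] op 0.002
```

>>> {"fn": "send_rows", "kwargs": {"targets": [{"slide": [0,0,0.4],"twist": [0,0,0],"gripper": 0},{"slide": [0,0,0],"twist": [0,0,0],"gripper": 0},{"slide": [0,0,0],"twist": [0,0,0],"gripper": 0}]}}

```text
time: 18.82
tool_pos: [0.4543, 0.017, 0.076]
orientation: [3.141, 0.0, 1.345]
force: [-3.5, -1.9, 11.3]
opening: -0.001
```

```bash
python3 st.py
```

```text
18.825 yaw 77.05 [0.4543 0.017  0.076 ] F [-3.46 -1.86 11.3 ] T [-0.156  0.716 -0.017] op -0.001
```

>>> {"fn": "send_rows", "kwargs": {"targets": [{"slide": [0,0,-3],"twist": [0,0,0],"gripper": 0},{"slide": [0,0,-5],"twist": [0,0,0],"gripper": 0},{"slide": [0,0,-30],"twist": [0,0,0],"gripper": 0},{"slide": [0,0,-40],"twist": [0,0,0],"gripper": 0},{"slide": [-40,-20,-20],"twist": [0,0,0],"gripper": 0},{"slide": [-40,-20,0],"twist": [0,0,0],"gripper": 0},{"slide": [-40,-20,0],"twist": [0,0,0],"gripper": 0},{"slide": [0,0,0],"twist": [0,0,0],"gripper": 0}]}}

```text
time: 19.82
tool_pos: [0.3674, -0.0878, 0.1735]
orientation: [-3.141, -0.0, 1.341]
force: [0.3, 0.2, 0.3]
opening: 0.0
```

```bash
python3 st.py; python3 - <<'E'
from h import *
f=grab_frame("top")
a=cv2.imread("pics/top0.png");b=f["img"];c=np.hstack([a[140:380,260:450],b[140:380,260:450]])
c=cv2.resize(c,None,fx=2.1,fy=2.1,interpolation=cv2.INTER_CUBIC)
cv2.imwrite("pics/s6.png",c)
E
```

```text
19.825 yaw 76.84 [ 0.3674 -0.0878  0.1735] F [0.28 0.16 0.29] T [-0.005 -0.046 -0.017] op 0.0
```

View pics/s6.png

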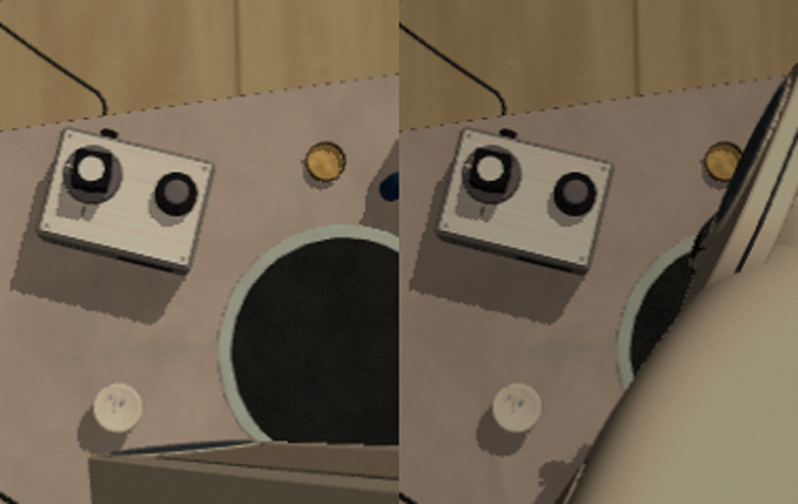

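The before/after picture shows the timer, lid and jar unmoved. The index mark is back at about four clicks, at (466,165), and the button is up. The robot is clear, so I'm handing in.

```bash
python3 -c "
from plant import hand_in;print(hand_in())"
```

```text
the job is handed in; nothing more can be done
None
```

The timer is set to four clicks and the start button has been pressed; I handed the job in at about 20 s with the robot clear of everything.

- **Zero stop:** I gripped the cap at 40 N and turned it anticlockwise until it bore on the stop. The wrist read 0.36 N m, which by the given stop figures puts the shaft near −0.12 rad. That is past the registering point (−0.04) and short of the damage limit (−0.20). It was held there about 0.3 s, and the picture showed the index mark slightly past the zero tick.
- **Four clicks:** I then turned the cap clockwise. The torque changed sign at about 88°, where I had worked out the snap into the fourth click should come. After release, the index mark's direction matched the first picture, which I had measured at about 97° from the tick (four clicks is 96°). So the timer happened to start at four clicks.
- **Start button:** I pressed it to its full 5 mm with the shut fingertips. The force was 7.4 N on reaching the bottom and 11.3 N at most, against the 22 N limit. I then let go, and it looks up again in the last picture.
- **Other things:** In the last picture the gold lid and the white jar stand where they did. The arm hid the blue bottle from the top camera, so I did not check it at the end; no move went near it on the knob and button work.

Nothing failed. The only disagreement was in the button's position: the scene camera put it about 8 mm from the top camera's estimate. I used the top camera's, which matched the knob position found by gripping and the known 75 mm spacing.

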